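Close, pin and hold down an LED-board test jig

ROBOT

A 7-joint arm with a two-finger parallel gripper is mounted at the origin on the work surface. World frame = base frame: x ahead of the robot, y to its left, z up, the work surface at z = 0. Lengths are in m, angles in rad, forces in N, time in s.
With the tool pointing down it reaches from about 0.375 to 0.925 m from the base axis. Payload 3.1 kg.
Tool frame: the origin (TCP) lies at the very end of the fingers, on their centre line; the grasp point (between the pads) lies 19 mm behind it; z points along the fingers, y is the direction in which the jaws open and shut (so a half turn about z gives the same grasp; the last joint's range is limited). The gripper opens to 85 mm and grips with 20 to 120 N. Pads are 22 mm wide; open, the fingers measure 114 mm over their backs; the gripper's body (76 mm by 85 mm) begins 54 mm behind the grasp point. The pads swing forward as they close: fully open they stand 13 mm farther back than shut.
Start: joints at [-1.371, 0.383, 0.044, 1.598, -0.018, 1.161, -0.05], TCP at [0.191, 0.621, 0.231] pointing down, gripper open.
Joint ranges: [-2.61, 2.61], [-0.41, 2.15], [-1.48, 1.57], [0, 2.5], [-1.57, 4.71], [0.05, 1.97], [-2.85, 2.85]. Speed limits (rad/s): [2.79, 2.79, 3.14, 3.14, 3.14, 3.14, 3.14].

INTERFACE

Orientations are given as a unit quaternion [w, x, y, z].
In Python, from bench import bot gives the robot as it stands.
- The arm moves only by the shell command python3 -m inch 'ROWS'. ROWS is JSON, one flat list of numbers, 7 for each row, row after row: the shift along the world's x, y, z normalised to -1 to 1, where 1 is 20 cm, then the turn, a rotation vector about the world's x, y, z normalised to -1 to 1, where 1 is 1.5 rad, then the closure, from 0 (fully open) to 1 (shut). In form: [tx, ty, tz, rx, ry, rz, fingers, tx, ty, tz, rx, ry, rz, fingers, ...]. A call has 1 to 5 rows; each row is the pose to reach, as a shift and turn from the pose measured when the call began; what a row does not reach only later rows make up. A row lasts 1/12 s, in which the tool goes at most 41.7 mm and 7.16 degrees, less where a joint would pass 70% of its speed; a pose out of reach is approached as far as the arm can. A call with a number of a shift or a turn outside -1 to 1 is refused whole. A call with a gripper value outside its range is refused whole. The fingers move at their own pace and stop on an object; the grip force is fixed at half the most. Time passes only in rows, so rows that repeat a pose let the fingers close. It gives the time, the measured TCP pose, the force and the opening at its end, in the units of the state.
- bot.observe(): the state, without advancing time (a new reading comes with each control period).
- bot.snapshot(name): name is "scene" or "top"; returns a dict with "img" (400x640x3 uint8, red, green, blue), "intrinsics" (3x3 intrinsics, pixels), "extrinsics" (4x4, takes a point from world to camera coordinates). Camera axes: x right, y down, z forward; pixel columns grow to the right and rows downward; lengths in m; the calibration is good to about 2 mm. A picture is of the moment at which its call begins. There is no depth.
- bot.close_job(): hands the job in, once; it reports no verdict.
The state is a dict: "time_s": time; "joints": joint angles; "joint_vel": joint speeds; "effort": joint torques, N m; "tcp_pos": TCP position; "eef_rot": TCP orientation; "contact_force": force on the tool from outside, world axes, zero at the start; "moment": the same for the moment, N m; "gripper_width": finger opening in m.
Only numpy, scipy, OpenCV 4.12 (cv2) and the standard library are available. Lean on these libraries where they do the work, as an engineer would, in place of code of your own. Each camera call takes 0.05 s, during which the arm holds its last target.

TASK

Swing the lid of the test jig down onto the LED board in it, then take the red-knobbed locating pin from the wooden pin block and push it through the lid's hole into the hole of the base, all the way to its shoulder. Bear down on the red knob so that the pin presses the lid fully shut against the sprung nest, and finish while still holding it down like that: do not let go. Leave the black-knobbed pin and the other things on the bench where they are.

Things in the scene. Friction and masses are not known exactly. Their poses are not given: they have to be found in the camera images.
- jig: LED-board test jig, fixed: grey base 160 (x) by 190 (y) by 45 mm high, origin at the centre of its underside on the bench, z up. White plastic lid 12 mm thick, 150 mm wide, 0.3 kg, hinged along the jig's x axis at its +y edge (axis at y = +85, z = 55 mm); its other (-y) edge swings up and over. The LED board lies in the recessed middle (centre at y = +5 mm) on a black sprung nest.
- lid (a joint): lid angle: 0 = fully shut and level (top at z = 61 mm), grows as it opens; 1.6 to 1.95 at the start (past upright, leaning over the hinge), stop at 2.05. A friction hinge (0.32 N m) keeps it where it is left. Below about 0.07 its four feet press the board onto the sprung nest: left alone it rises again to 0.05 to 0.06; shutting it takes about 10 N downward at the pin hole.
- lid_hinge (a point): middle of the hinge axis. Its axes turn with the lid: x along the hinge; the lid lies along -y, reaching 175 mm from the axis to its free edge; z out of its outer face (the top when shut), which is at z = +6 mm.
- lid_hole (a point): mouth of the lid's pin hole, brass-ringed, on the lid's outer face, 155 mm from the hinge axis on the lid's centre line, 20 mm from its free edge. Hole 12 mm across, straight through the 12 mm lid, its axis is z.
- base_hole (a point): mouth of the matching pin hole in the top of the jig's front bar (45 mm above the bench), 12 mm across, vertical, straight through the base; directly below the lid's hole when the lid is shut. Axes as the jig's.
- nest (a joint): how far the sprung nest that carries the board is pushed down (m): 0 at rest, 0.004 to 0.005 with the lid fully shut. Spring about 7 N at 0 and 18 N when shut.
- board_mid (a point): centre of the green LED board, 104 x 60 x 4 mm, 50 g, loose in the nest between four black locators; long side along the jig's x.
- block: pin block, fixed: wooden block 50 (x) x 120 (y) x 46 mm high with two 12 mm holes at y = -36 and +36 mm. Origin at the centre of its underside. Each hole holds one pin, upright.
- pin_knob (a point): centre of the red knob of the pin that fits this jig: upright cylinder 24 mm across, 44 mm tall; its flat underside is the pin's shoulder (z = -22 mm). Below it a steel shaft 10 mm across, 40 mm long with a tapered nose (end at z = -62 mm). z points up along the pin. Loose, about 60 g. In the block the shoulder rests on the block's top, shaft in the hole.
- pin_tip (a point): nose end of the red-knobbed pin, 40 mm below its shoulder; z along the pin.
- pin_black_knob (a point): centre of the black knob (24 mm across, 44 mm tall) of another pin, 8 mm across and 26 mm long, for a different jig; stands in the other hole of the block. Not needed.
- spool_mid (a point): centre of a white solder spool, 52 mm across, 40 mm tall, standing. Not needed.
- screwdriver: orange-handled screwdriver 150 mm long, lying. Not needed.
- cutters_mid (a point): side cutters with red handles, about 125 x 55 x 14 mm, lying; centre. Not needed.
There are look-alikes about, which are no part of the job. Several things have the shape of the jig; the one meant has the colours described above.

How it is judged:
On the way, in this order (a step that is already met when the one before it is completed fails the run):
1. the lid is swung down onto the board (value of joint lid below 0.12 rad), for 0.2 s.
2. the red pin is through the lid and in the base's hole, to its shoulder (horizontal distance between pin_tip and base_hole below 0.004 m and z of pin_tip in the frame of base_hole below -0.01 m and z of pin_knob in the frame of lid_hole below 0.026 m), for 0.1 s.
At the end, for the whole second after the job is handed in: Through the last second: lid within 0.015 rad of shut, nest down over 2.5 mm, board in it; red pin upright (0.1 rad) in the base hole (4 mm), nose over 20 mm below its mouth, shoulder within 3 mm of the lid; fingers bear on the pin (2 N) and the pin on the jig (3 N), at rest (value of joint lid below 0.015 rad and value of joint nest above 0.0025 m and horizontal distance between pin_tip and base_hole below 0.004 m and z of pin_tip in the frame of base_hole below -0.02 m and angle between the z axis of pin_tip and the z axis of jig, either way round below 0.1 rad and z of pin_knob in the frame of lid_hole below 0.025 m and contact force between the fingers and pin above 2 N and contact force between pin and jig above 3 N and horizontal distance between board_mid and jig below 0.012 m and linear speed of pin below 0.02 m/s); the arm keeps its last pose, push and grip.
It fails at once if a bystander (black pin, spool, screwdriver, cutters) is shifted by more than 30 mm (distance of any of pin_black_knob, spool_mid, screwdriver, cutters_mid from where it was at the start of the episode above 0.03 m).
It also fails if it takes over 58 s, if anything falls off the work surface, if the arm or the gripper's body presses on something with over 40 N, if the wrist force passes 120 N, or if a joint passes its speed limit or range.

## Working session

There is one attempt and no reset: what is moved stays moved. The work goes in short steps, Python scripts to look and compute and a shell command to move; the robot and the scene stay as the last step left them, time stands still between calls to the robot, and variables do not carry over. Pictures are saved under pics/ and viewed, and the job is handed in when it is done.

```bash
ls; mkdir -p pics
python3 - <<'E'
from bench import bot
import cv2
print(bot.observe())
for n in("scene","top"):
    s=bot.snapshot(n); cv2.imwrite(f"pics/{n}0.png",s["img"][:,:,::-1]); print(s["intrinsics"],s["extrinsics"])
E
```

```text
pics
{'time_s': 0.0, 'joints': array([-1.37082699,  0.3838617 ,  0.04381278,  1.5996238 , -0.01785246,
        1.1612133 , -0.04988534]), 'joint_vel': array([-5.96293489e-04,  2.49703302e-03, -1.79819400e-03, -1.81044048e-03,
       -6.92108732e-04, -7.23274483e-05, -4.39446568e-04]), 'effort': array([-2.37428185e-04, -4.33464575e+01,  1.02451321e+00, -2.49513566e+01,
        1.06673295e-02,  1.14013389e-02,  1.43425495e-05]), 'tcp_pos': array([0.19042522, 0.62046185, 0.22984654]), 'eef_rot': array([-1.10545712e-04,  1.48269703e-01,  9.88946031e-01, -1.35270284e-03]), 'contact_force': array([-0.7383323 ,  0.02705492,  0.56834644]), 'moment': array([ 0.01577843,  0.03560613, -0.02679677]), 'gripper_width': 0.0856995581199717}
[[499.76340263   0.         317.8957651 ]
 [  0.         499.76340263 207.76397674]
 [  0.           0.           1.        ]] [[ 3.00040539e-01  9.53926446e-01 -1.01501295e-04 -1.79056881e-01]
 [ 6.23706097e-01 -1.96256129e-01 -7.56620272e-01 -2.13661308e-01]
 [-7.21780008e-01  2.26953447e-01 -6.53854535e-01  1.58311188e+00]
 [ 0.00000000e+00  0.00000000e+00  0.00000000e+00  1.00000000e+00]]
[[519.84608573   0.         305.79953751]
 [  0.         519.84608573 189.71165584]
 [  0.           0.           1.        ]] [[ 0.00500531 -0.99998157  0.00343651  0.04392525]
 [-0.99609177 -0.00528883 -0.08816584  0.46161199]
 [ 0.08818239 -0.00298178 -0.99609988  1.54464344]
 [ 0.          0.          0.          1.        ]]
```

View pics/scene0.png

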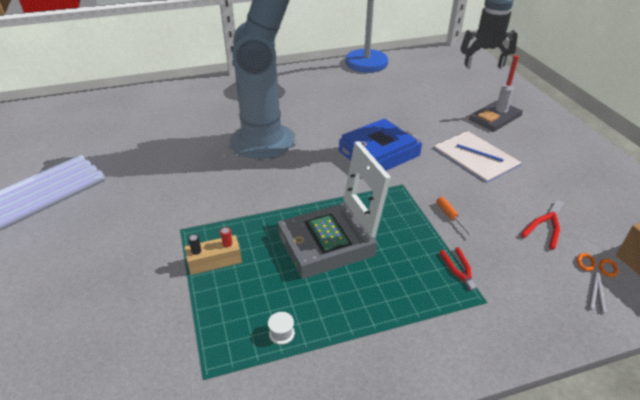

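View pics/top0.png

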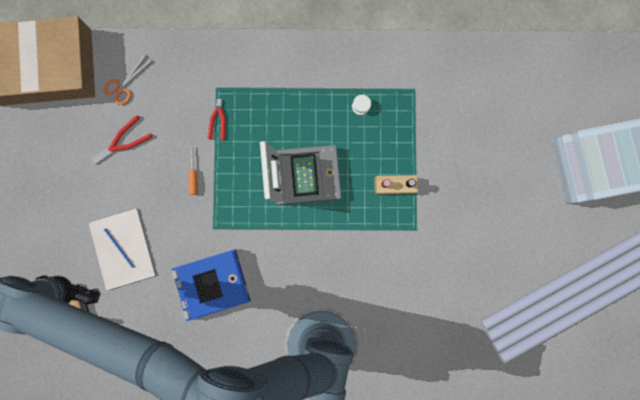

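```bash
cat > h.py <<'E'
import numpy as np, cv2
from bench import bot
def snap(n,f=None):
    s=bot.snapshot(n); 
    if f: cv2.imwrite(f,s["img"][:,:,::-1])
    return s
def ray(s,u,v):
    K,E=s["intrinsics"],s["extrinsics"]; R,t=E[:3,:3],E[:3,3]
    return -R.T@t, R.T@np.linalg.solve(K,[u,v,1.])
def onz(s,u,v,z):
    o,d=ray(s,u,v); return o+d*(z-o[2])/d[2]
def proj(s,p):
    E=s["extrinsics"]; c=s["intrinsics"]@(E[:3,:3]@np.asarray(p)+E[:3,3]); return c[:2]/c[2]
def tri(s1,p1,s2,p2):
    P=[s["intrinsics"]@s["extrinsics"][:3] for s in(s1,s2)]
    X=cv2.triangulatePoints(P[0],P[1],np.array(p1,float),np.array(p2,float)); return (X[:3]/X[3]).ravel()
def crop(s,x0,y0,x1,y1,k,f):
    cv2.imwrite(f,cv2.resize(s["img"][y0:y1,x0:x1,::-1],None,fx=k,fy=k,interpolation=cv2.INTER_CUBIC))
E
python3 - <<'E'
from h import *
t=snap("top");s=snap("scene")
crop(t,250,130,430,215,4.4,"pics/ct0.png")
crop(s,175,130,395,285,3.6,"pics/cs0.png")
E
```

```text
(no output)
```

View pics/ct0.png

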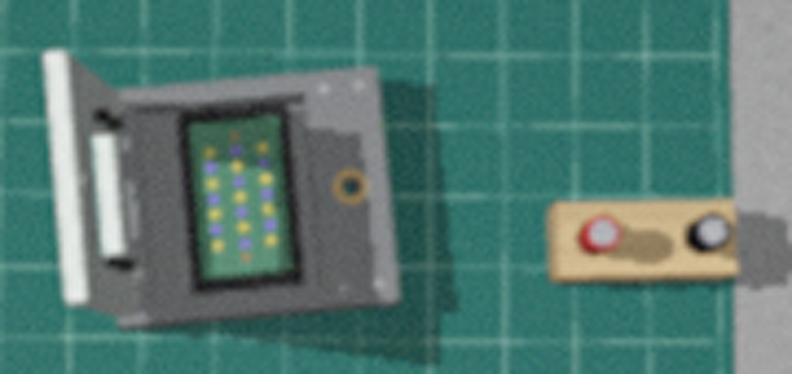

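View pics/cs0.png

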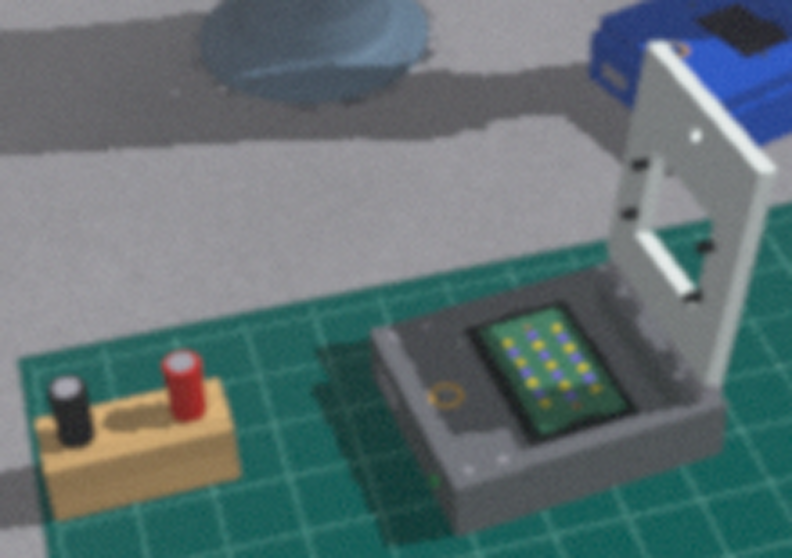

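Run:
```python
from h import *
np.set_printoptions(precision=4,suppress=True)
t=snap("top");s=snap("scene")
T=lambda x,y:(250+x/4.4,130+y/4.4)
S=lambda x,y:(175+x/3.6,130+y/3.6)
print("hole",onz(t,*T(350,186),.045),onz(s,*S(446,396),.045))
print("tri",tri(t,T(350,186),s,S(446,396)))
print("front corners",onz(t,*T(378,68),.045),onz(t,*T(399,300),.045),"back",onz(t,*T(120,326),.045))
print("scene corners",onz(s,*S(372,331),.045),onz(s,*S(455,497),.045))
print("red",onz(t,*T(604,232),.09),onz(s,*S(184,361),.09),tri(t,T(604,232),s,S(184,361)))
print("blk",onz(t,*T(713,232),.09),onz(s,*S(66,387),.09))
print("lid",tri(t,T(57,52),s,S(770,170)))
print("lid",tri(t,T(75,302),s,S(655,45)))
# red mask
for n,q,b in(("t",t,(375,170,400,196)),("s",s,(215,220,240,255))):
    im=q["img"][b[1]:b[3],b[0]:b[2]].astype(int); m=(im[...,0]>im[...,1]+50)&(im[...,0]>im[...,2]+40)
    y,x=np.nonzero(m); print(n,x.min()+b[0],x.max()+b[0],y.min()+b[1],y.max()+b[1],x.mean()+b[0],y.mean()+b[1])
```

```text
hole [ 0.5116 -0.0239  0.045 ] [ 0.5126 -0.0205  0.045 ]
tri [ 0.5121 -0.0223  0.0449]
front corners [ 0.5923 -0.0429  0.045 ] [ 0.4346 -0.057   0.045 ] back [0.4161 0.1305 0.045 ]
scene corners [ 0.4368 -0.0515  0.045 ] [ 0.5998 -0.0394  0.045 ]
red [ 0.4767 -0.1881  0.09  ] [ 0.4769 -0.1815  0.09  ] [ 0.4771 -0.1848  0.0912]
blk [ 0.477  -0.2595  0.09  ] [ 0.4783 -0.2556  0.09  ]
lid [0.5696 0.1628 0.2301]
lid [0.4198 0.1494 0.2261]
t 381 390 179 186 384.48387096774195 183.09677419354838
s 220 232 229 247 226.64331210191082 238.6624203821656
```

Candidates: the jig is either the grey base with white lid at top-view (308,175) or the blue look-alike at (210,285). I choose grey. The pin is either red at (387,183) or black at (412,183). I choose red. The close crops confirm both: brass-ringed hole and LED board in the grey jig, and a red knob at the jig-side end of the block.

Next, a move behind the lid with the jaws shut.

```bash
python3 -m inch '[0.65,-0.8,0.15,0,0,-0.4,1,0.65,-0.8,0.15,0,0,-0.4,1,0.65,-0.8,0.15,0,0,-0.4,1,0.65,-0.8,0.15,0,0,-0.4,1,0.65,-0.8,0.15,0,0,-0.4,1]'
```

```text
time_s: 0.72
tcp_pos: [0.3215, 0.4595, 0.2611]
eef_rot: [-0.0, 0.436, 0.9, -0.0]
contact_force: [1.3, 0.4, 0.2]
gripper_width: 0.0251
```

```bash
python3 -m inch '[0.6,-0.7,0,0,0,-0.387,1,0.6,-0.7,0,0,0,-0.387,1,0.6,-0.7,0,0,0,-0.387,1,0.6,-0.7,0,0,0,-0.387,1,0.6,-0.7,0,0,0,-0.387,1]'
```

```text
time_s: 1.13
tcp_pos: [0.4458, 0.3131, 0.2616]
eef_rot: [0.001, 0.681, 0.732, -0.0]
contact_force: [1.1, 0.1, 0.8]
gripper_width: 0.0
```

```bash
python3 -m inch '[0.26,-0.39,-0.33,0,0,0,1,0.26,-0.39,-0.33,0,0,0,1,0.26,-0.39,-0.33,0,0,0,1,0.26,-0.39,-0.33,0,0,0,1]'
python3 - <<'E'
from h import *
t=snap("top","pics/t1.png");s=snap("scene","pics/s1.png")
crop(s,250,60,450,285,2.6,"pics/cs1.png")
o=bot.observe();print(proj(t,o["tcp_pos"]),proj(s,o["tcp_pos"]),o["contact_force"])
E
```

```text
time_s: 1.47
tcp_pos: [0.4992, 0.2248, 0.1919]
eef_rot: [0.003, 0.685, 0.728, -0.004]
contact_force: [-0.5, -2.3, 0.3]
gripper_width: -0.0001
[236.63558434 170.02523776] [401.46797018 166.0378197 ] [-0.28970663  1.22125008  0.09973569]
```

View pics/cs1.png

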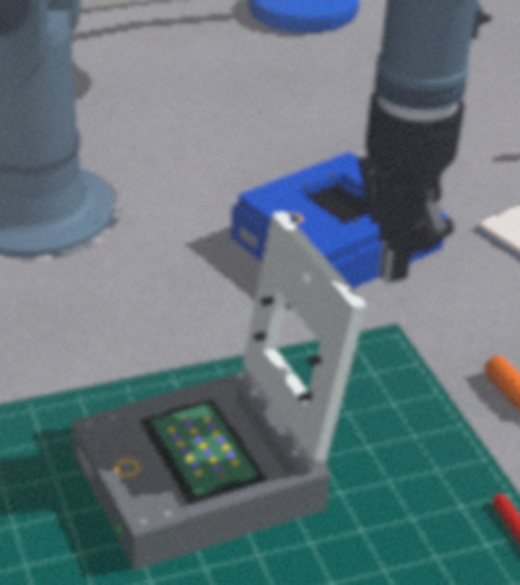

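View pics/t1.png

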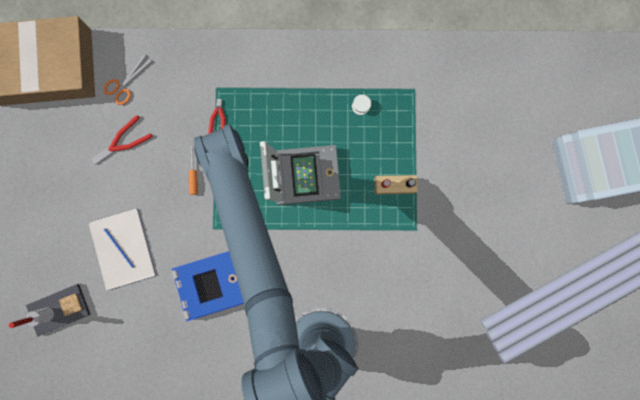

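The scene crop shows the closed fingertip at full-image pixel (402,166), matching its projection, behind the upright lid and clear of it. I'll push toward -y now, following the arc.

```bash
python3 -m inch '[0.01,-0.1,0,0,0,0,1,0.02,-0.2,0,0,0,0,1,0.03,-0.3,0,0,0,0,1,0.035,-0.4,0,0,0,0,1,0.045,-0.5,0,0,0,0,1]'
python3 -m inch '[0.01,-0.1,-0.01,0,0,0,1,0.02,-0.2,-0.025,0,0,0,1,0.025,-0.29,-0.06,0,0,0,1,0.03,-0.37,-0.11,0,0,0,1,0.035,-0.45,-0.17,0,0,0,1]'
python3 - <<'E'
from h import *
s=snap("scene");crop(s,250,60,450,285,2.6,"pics/cs2.png")
print(bot.observe()["tcp_pos"],bot.observe()["contact_force"])
E
```

```text
time_s: 1.98
tcp_pos: [0.5075, 0.1362, 0.1964]
eef_rot: [0.001, 0.681, 0.732, 0.001]
contact_force: [1.1, 2.7, -0.0]
gripper_width: 0.0003
time_s: 2.4
tcp_pos: [0.5166, 0.0488, 0.1643]
eef_rot: [0.001, 0.679, 0.734, 0.004]
contact_force: [0.6, 0.1, 0.2]
gripper_width: 0.0002
[0.51434433 0.04388132 0.16157614] [-0.43871169 -2.27914622 -1.04738056]
```

View pics/cs2.png

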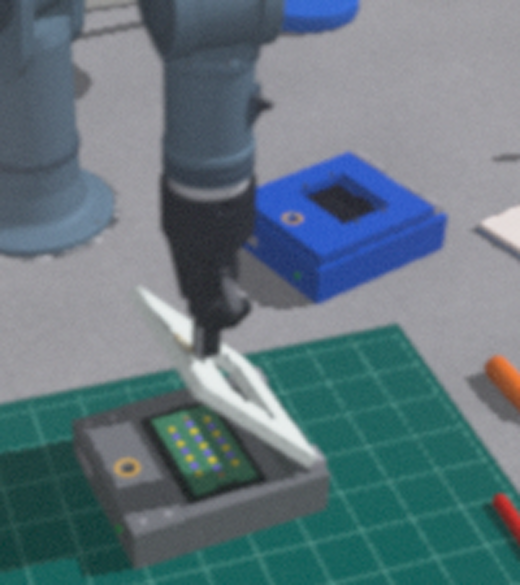

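The lid is at about 47° and the fingertip is on its outer face between the window and the hole. I'll continue down.

```bash
python3 -m inch '[0.005,-0.07,-0.08,0,0,0,1,0.01,-0.13,-0.17,0,0,0,1,0.015,-0.16,-0.26,0,0,0,1,0.015,-0.18,-0.34,0,0,0,1,0.015,-0.19,-0.42,0,0,0,1]'
python3 -m inch '[0,-0.005,-0.03,0,0,0,1,0,-0.005,-0.05,0,0,0,1]'
python3 - <<'E'
from h import *
s=snap("scene");crop(s,250,60,450,285,2.6,"pics/cs3.png")
print(bot.observe()["tcp_pos"],bot.observe()["contact_force"])
E
```

```text
time_s: 2.87
tcp_pos: [0.5186, 0.0076, 0.078]
eef_rot: [0.001, 0.68, 0.733, 0.002]
contact_force: [0.2, -0.5, 1.9]
gripper_width: 0.0005
time_s: 3.03
tcp_pos: [0.5178, 0.0078, 0.0679]
eef_rot: [0.0, 0.68, 0.734, 0.001]
contact_force: [-4.6, -1.5, 6.3]
gripper_width: 0.0004
[0.51796822 0.00783332 0.06770865] [-0.58362757  0.14255555  0.98773749]
```

View pics/cs3.png

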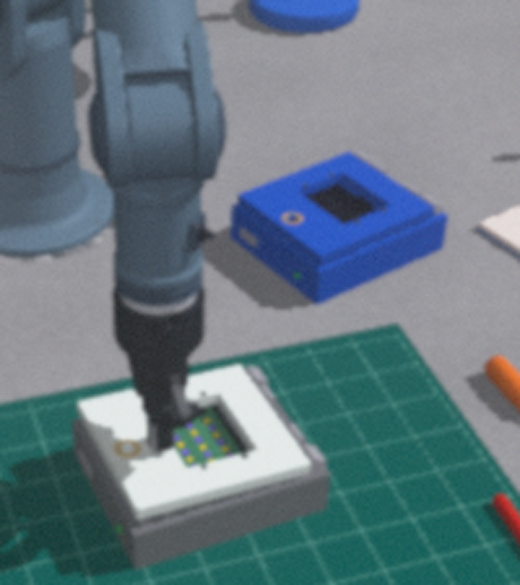

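The lid is down on the board. Lifting and moving over the pin with the fingers opening.

```bash
python3 -m inch '[0,0,0.2,0,0,0,0.8,0,0,0.4,0,0,0,0.4,0,0,0.6,0,0,0,0.2,0,0,0.65,0,0,0,0,0,0,0.65,0,0,0,0]'
python3 -m inch '[-0.1,-0.5,0,0,0,0,0,-0.2,-0.95,0,0,0,0,0,-0.2,-0.95,0,0,0,0,0,-0.2,-0.95,0,0,0,0,0,-0.2,-0.95,0,0,0,0,0]'
python3 - <<'E'
from h import *
s=snap("scene");t=snap("top")
crop(s,170,160,400,285,3.4,"pics/cs4.png");crop(t,250,110,430,215,4.4,"pics/ct4.png")
print(bot.observe()["tcp_pos"],bot.observe()["contact_force"])
E
```

```text
time_s: 3.5
tcp_pos: [0.5225, 0.0095, 0.2034]
eef_rot: [0.004, 0.679, 0.734, 0.007]
contact_force: [0.5, -0.3, 0.1]
gripper_width: 0.0604
time_s: 3.92
tcp_pos: [0.4806, -0.1845, 0.2031]
eef_rot: [0.004, 0.681, 0.733, 0.007]
contact_force: [-0.3, -1.5, -0.6]
gripper_width: 0.0856
[ 0.48025395 -0.18607435  0.20322331] [ 0.61650076 -0.27244796 -0.30606335]
```

View pics/cs4.png

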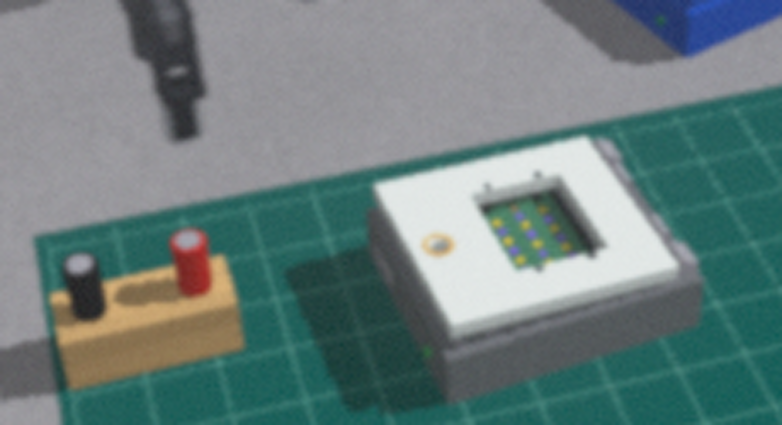

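View pics/ct4.png

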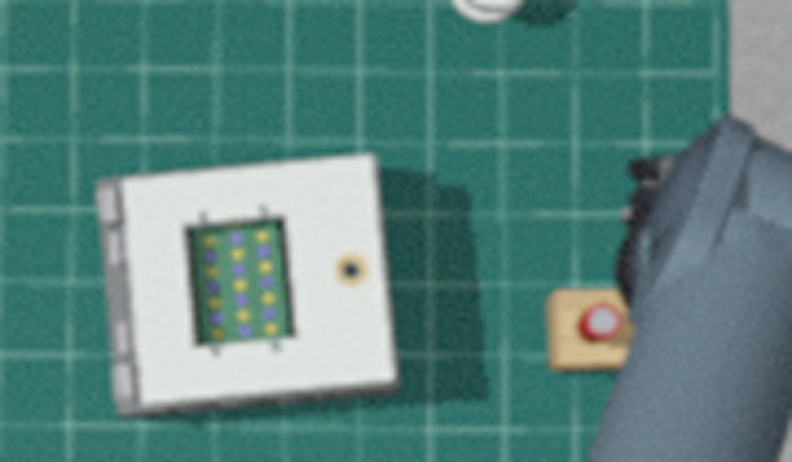

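Run:
```python
from h import *
np.set_printoptions(precision=4,suppress=True)
t=snap("top");s=snap("scene")
o=bot.observe();p=o["tcp_pos"];print(p,proj(t,p),proj(s,p), proj(t,p+[.05,0,.01]),proj(s,p+[.05,0,.013]))
T=lambda x,y:(250+x/4.4,110+y/4.4)
S=lambda x,y:(170+x/3.4,160+y/3.4)
a,b=T(351,269),S(438,243);print("hole",onz(t,*a,.0693),onz(s,*b,.0693),tri(t,a,s,b))
a,b=T(602.5,322),S(189,240);print("knob",onz(t,*a,.09),onz(s,*b,.09),tri(t,a,s,b))
```

```text
[ 0.482  -0.1803  0.2027] [391.06  176.409] [220.7462 193.1733] [391.5101 157.2652] [223.8578 203.0233]
hole [ 0.512  -0.0234  0.0693] [ 0.5093 -0.0191  0.0693] [ 0.512  -0.0217  0.0725]
knob [ 0.4753 -0.1871  0.09  ] [ 0.4775 -0.1828  0.09  ] [ 0.4758 -0.1851  0.0891]
```

Both views agree on the hole (about .512, -.022) and the knob (about .476, -.185). I'll descend part way and check alignment.

```bash
python3 -m inch '[-0.025,0,-0.15,0,0,0,0,-0.025,0,-0.3,0,0,0,0,-0.025,0,-0.4,0,0,0,0,-0.025,0,-0.45,0,0,0,0,-0.025,0,-0.45,0,0,0,0]'
python3 - <<'E'
from h import *
s=snap("scene");t=snap("top")
crop(s,150,150,300,285,4.4,"pics/cs5.png");crop(t,350,110,450,215,5,"pics/ct5.png")
P=[]
for i in range(6): snap("top");P.append(bot.observe()["tcp_pos"])
print(np.mean(P,0),np.std(P,0)); p=np.mean(P,0);print(proj(s,p),proj(t,p))
E
```

```text
time_s: 4.53
tcp_pos: [0.4753, -0.1772, 0.1098]
eef_rot: [0.0, 0.678, 0.735, 0.006]
contact_force: [0.6, 0.2, -0.8]
gripper_width: 0.0854
[ 0.47841497 -0.1802143   0.11399254] [0.00023535 0.00025606 0.00019907]
[225.52952207 222.83574442] [385.83968274 181.23566914]
```

View pics/cs5.png

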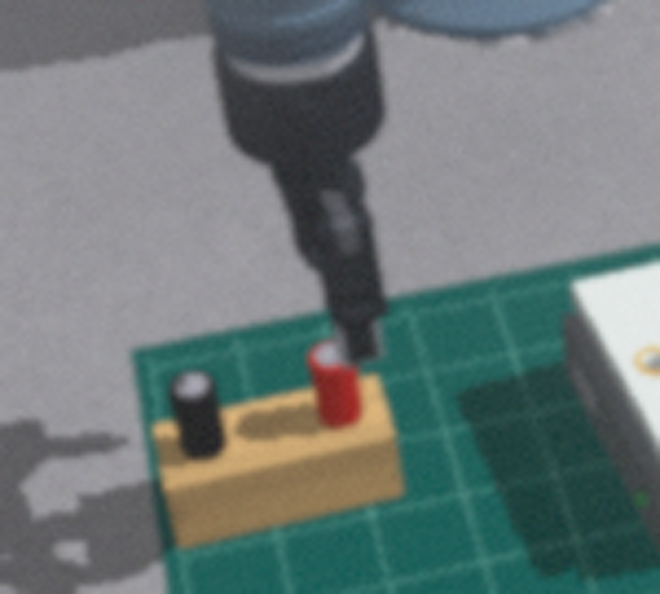

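View pics/ct5.png

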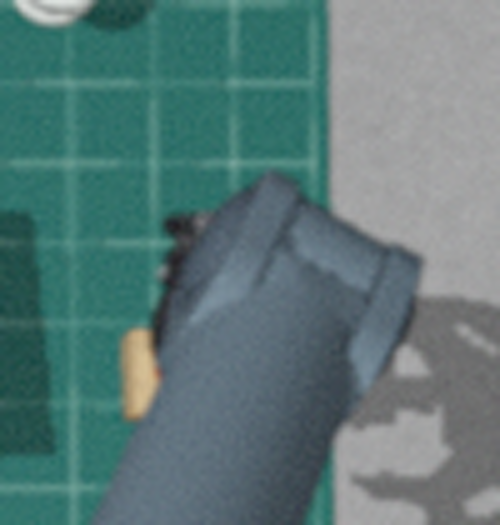

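```bash
python3 - <<'E'
from h import *
p=np.array([.4784,-.1802,.114]);s=snap("scene")
for dz in(0,.013):
  q=(proj(s,p+[.043,.004,dz])-[150,150])*4.4;print(q,(proj(s,p+[.057,.005,dz])-[150,150])*4.4)
E
python3 -m inch '[-0.012,-0.025,-0.1,0,0,0,0,-0.012,-0.025,-0.2,0,0,0,0,-0.012,-0.025,-0.29,0,0,0,0,-0.012,-0.025,-0.29,0,0,0,0]'
python3 - <<'E'
from h import *
s=snap("scene")
crop(s,150,150,300,285,4.4,"pics/cs6.png")
o=bot.observe();print(o["tcp_pos"],o["contact_force"])
E
```

```text
[354.79749455 374.68362446] [361.76548294 393.12466287]
[351.78344595 355.67120934] [358.77886412 374.08333067]
time_s: 5.32
tcp_pos: [0.4727, -0.1844, 0.053]
eef_rot: [0.001, 0.68, 0.733, 0.006]
contact_force: [-0.5, 0.1, -0.2]
gripper_width: 0.0856
[ 0.4737262  -0.18495485  0.05440857] [ 0.03787115  0.33389376 -0.06108898]
```

View pics/cs6.png

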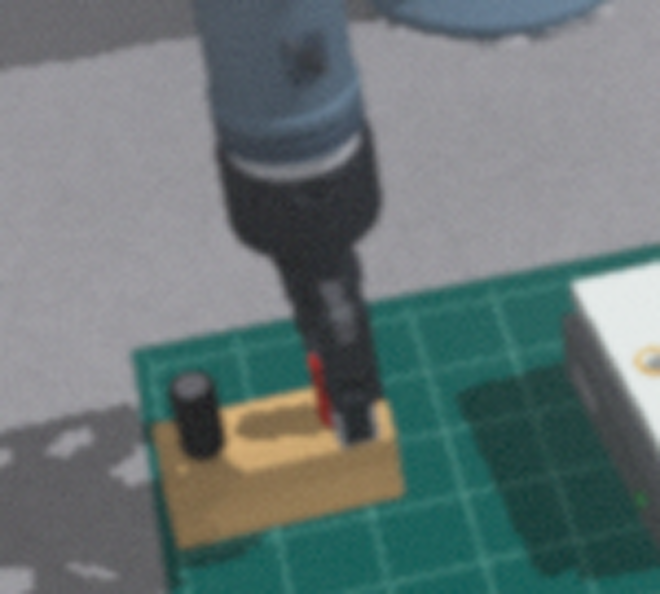

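The front finger tip is at crop (358,437), where a centred knob predicts about 360. It's aligned, so I'll close.

```bash
python3 -m inch '[0.01,0,0.01,0,0,0,0.3,0.01,0,0.01,0,0,0,0.6,0.01,0,0.01,0,0,0,1,0.01,0,0.01,0,0,0,1,0.01,0,0.01,0,0,0,1]'
python3 -m inch '[0,0,0,0,0,0,1,0,0,0,0,0,0,1,0,0,0,0,0,0,1]'
python3 - <<'E'
from h import *
o=bot.observe();print(o["tcp_pos"],o["contact_force"],o["gripper_width"],o["eef_rot"])
E
```

```text
time_s: 5.78
tcp_pos: [0.4764, -0.1851, 0.0572]
eef_rot: [0.003, 0.68, 0.733, 0.007]
contact_force: [0.1, 0.3, -0.6]
gripper_width: 0.0252
time_s: 6.03
tcp_pos: [0.4765, -0.185, 0.0574]
eef_rot: [0.003, 0.68, 0.733, 0.008]
contact_force: [0.2, -0.1, 1.7]
gripper_width: 0.0224
[ 0.47652843 -0.18503179  0.05736555] [ 0.18308916 -0.11966644  1.65177687] 0.02235878219641726 [0.00271092 0.67981785 0.73333715 0.00754749]
```

```bash
python3 -m inch '[0,0,0.1,0,0,0,1,0,0,0.25,0,0,0,1,0,0,0.4,0,0,0,1,0,0,0.5,0,0,0,1,0,0,0.5,0,0,0,1]'
python3 -m inch '[0.06,0.2,0,0,0,0,1,0.12,0.4,0,0,0,0,1,0.16,0.6,0,0,0,0,1,0.18,0.8,0,0,0,0,1,0.18,0.81,0,0,0,0,1]'
python3 -m inch '[0,0,0,0,0,0,1,0,0,0,0,0,0,1]'
python3 - <<'E'
from h import *
s=snap("scene");t=snap("top")
crop(s,220,120,400,285,3.6,"pics/cs7.png");crop(t,250,100,400,215,5,"pics/ct7.png")
o=bot.observe();print(o["tcp_pos"],o["contact_force"],o["eef_rot"],o["gripper_width"])
E
```

```text
time_s: 6.45
tcp_pos: [0.4798, -0.1865, 0.1617]
eef_rot: [0.006, 0.68, 0.733, 0.01]
contact_force: [0.6, 0.2, -1.6]
gripper_width: 0.0224
time_s: 6.87
tcp_pos: [0.5162, -0.0134, 0.1604]
eef_rot: [0.004, 0.675, 0.738, 0.011]
contact_force: [0.4, 0.9, -0.7]
gripper_width: 0.0227
time_s: 7.03
tcp_pos: [0.5152, -0.0112, 0.1591]
eef_rot: [0.003, 0.673, 0.739, 0.011]
contact_force: [0.1, 0.2, -0.4]
gripper_width: 0.0222
[ 0.51539509 -0.01458419  0.15967811] [ 0.40927516 -0.83309166 -1.53742221] [0.00372116 0.6753202  0.73743927 0.01058781] 0.022433582513860354
```

View pics/cs7.png

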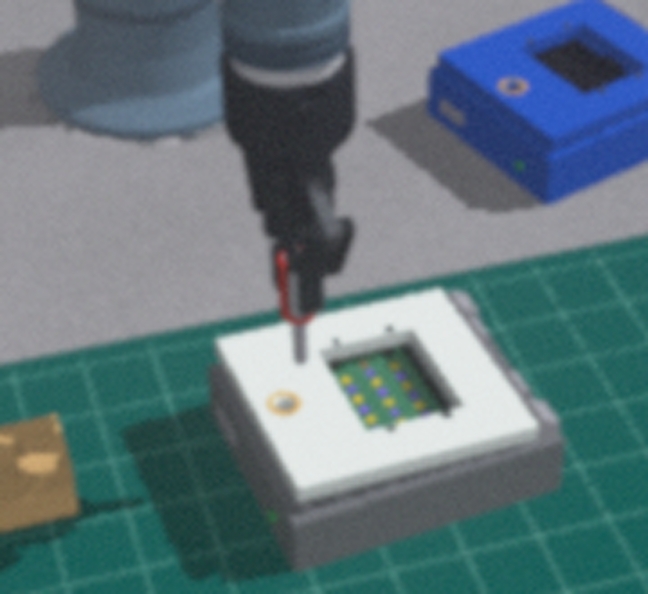

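View pics/ct7.png

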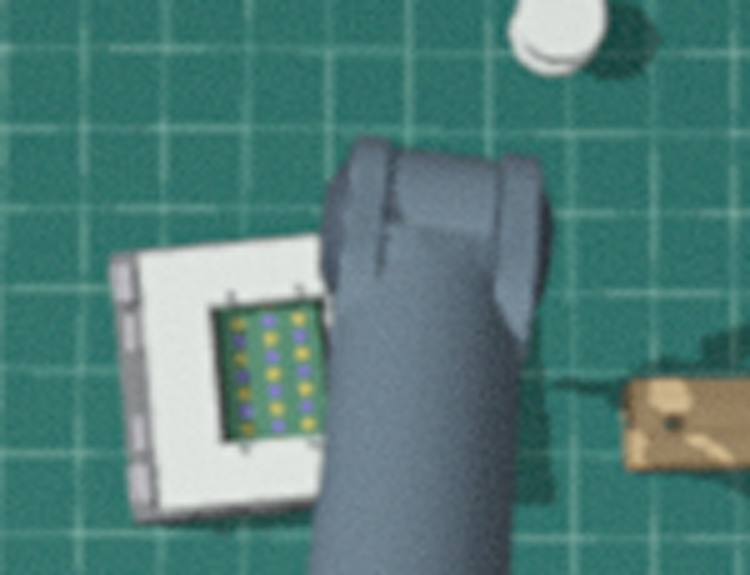

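The pin is held upright with its nose at scene crop (300,360), short of the hole at (285,403). I'll correct sideways and lower to just above the hole.

```bash
python3 -m inch '[-0.015,-0.04,-0.08,0,0,0,1,-0.015,-0.04,-0.16,0,0,0,1,-0.015,-0.04,-0.16,0,0,0,1,-0.015,-0.04,-0.16,0,0,0,1]'
python3 - <<'E'
from h import *
P=[]
for i in range(5): s=snap("scene");P.append(bot.observe()["tcp_pos"])
crop(s,270,190,340,250,10,"pics/cs8.png")
p=np.mean(P,0);print(p,np.std(P,0),bot.observe()["eef_rot"])
print("tip pred",(proj(s,p-[0,0,.0513])-[270,190])*10)
for q in([.512,-.0217,.0695],[.512,-.0217,.0725]):print((proj(s,q)-[270,190])*10)
E
```

```text
time_s: 7.47
tcp_pos: [0.5111, -0.0247, 0.1269]
eef_rot: [0.003, 0.677, 0.736, 0.009]
contact_force: [-0.7, -0.4, -0.8]
gripper_width: 0.0223
[ 0.51302351 -0.02337744  0.12842265] [0.00041948 0.00049688 0.00033301] [0.00434268 0.67544314 0.73731152 0.01137656]
tip pred [274.06951809 404.61068916]
[280.70354031 424.04228913]
[280.36733693 414.68962989]
```

View pics/cs8.png

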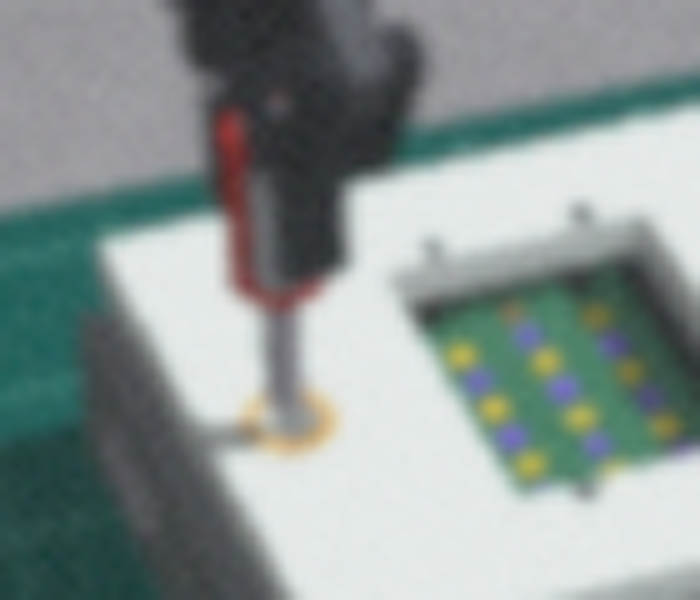

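The nose is at crop (284,407), just above the brass ring centred at (290,422). It needs about +1.5 mm y and -1 mm x. Lowering gently.

```bash
python3 -m inch '[-0.005,0.0075,-0.02,0,0,0,1,-0.005,0.0075,-0.04,0,0,0,1,-0.005,0.0075,-0.06,0,0,0,1,-0.005,0.0075,-0.06,0,0,0,1]'
python3 - <<'E'
from h import *
P=[];F=[]
for i in range(4): s=snap("scene");P.append(bot.observe()["tcp_pos"]);F.append(bot.observe()["contact_force"])
crop(s,270,190,340,250,10,"pics/cs9.png")
print(np.mean(P,0),np.mean(F,0),bot.observe()["moment"])
E
```

```text
time_s: 8.05
tcp_pos: [0.5114, -0.0211, 0.1157]
eef_rot: [0.004, 0.675, 0.737, 0.011]
contact_force: [-0.2, 1.6, -0.7]
gripper_width: 0.0226
[ 0.51157769 -0.02115578  0.1160711 ] [-0.48889346  0.21822921 -1.09060728] [ 0.04397743  0.35903974 -0.02295527]
```

View pics/cs9.png

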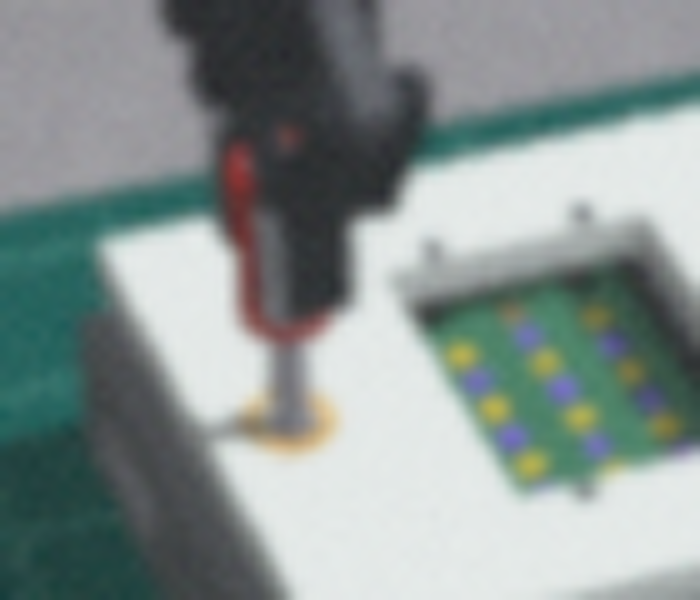

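No contact force, and the shaft enters the ring centred. Continuing down.

```bash
python3 -m inch '[0,0,-0.03,0,0,0,1,0,0,-0.06,0,0,0,1,0,0,-0.09,0,0,0,1,0,0,-0.09,0,0,0,1]'
python3 - <<'E'
from h import *
P=[];F=[]
for i in range(4): s=snap("scene");P.append(bot.observe()["tcp_pos"]);F.append(bot.observe()["contact_force"])
crop(s,270,190,340,250,10,"pics/cs10.png")
print(np.mean(P,0),np.mean(F,0),bot.observe()["moment"])
E
```

```text
time_s: 8.58
tcp_pos: [0.5109, -0.0211, 0.0967]
eef_rot: [0.003, 0.675, 0.737, 0.01]
contact_force: [-0.4, 0.1, 0.0]
gripper_width: 0.0226
[ 0.51146583 -0.02116726  0.09773565] [-0.3484453  -0.37601007 -0.91966698] [-0.1118849   0.23124241  0.0039043 ]
```

View pics/cs10.png

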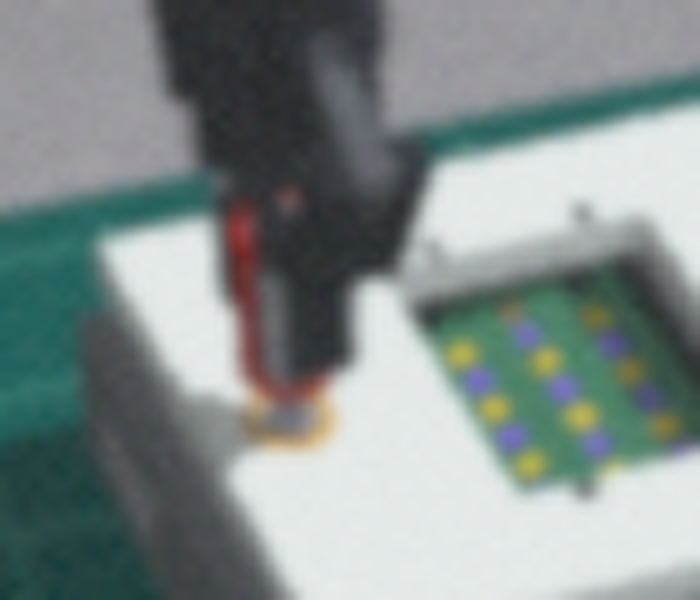

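The shaft is through the lid without force. Next, down to the shoulder.

```bash
python3 -m inch '[0,0,-0.03,0,0,0,1,0,0,-0.055,0,0,0,1,0,0,-0.075,0,0,0,1,0,0,-0.075,0,0,0,1]'
python3 - <<'E'
from h import *
P=[];F=[]
for i in range(4): s=snap("scene");P.append(bot.observe()["tcp_pos"]);F.append(bot.observe()["contact_force"])
print(np.mean(P,0),np.mean(F,0),bot.observe()["moment"])
E
```

```text
time_s: 9.12
tcp_pos: [0.5115, -0.0214, 0.0823]
eef_rot: [0.004, 0.675, 0.737, 0.01]
contact_force: [0.3, -0.9, -1.0]
gripper_width: 0.0225
[ 0.51144279 -0.02127724  0.08275006] [-0.04644679 -0.62929041 -1.17480325] [-0.15996146  0.21537793  0.00860248]
```

```bash
python3 -m inch '[0,0,-0.02,0,0,0,1,0,0,-0.035,0,0,0,1,0,0,-0.05,0,0,0,1,0,0,-0.05,0,0,0,1]'
python3 - <<'E'
from h import *
P=[];F=[]
for i in range(4): s=snap("scene");P.append(bot.observe()["tcp_pos"]);F.append(bot.observe()["contact_force"])
crop(s,270,190,340,250,10,"pics/cs11.png")
print(np.mean(P,0),np.mean(F,0),bot.observe()["moment"])
E
```

```text
time_s: 9.65
tcp_pos: [0.5117, -0.022, 0.0732]
eef_rot: [0.004, 0.676, 0.737, 0.01]
contact_force: [-1.6, -1.9, 3.1]
gripper_width: 0.0228
[ 0.51168914 -0.021945    0.07321116] [-1.63816697 -1.986591    3.55630008] [-0.57499243  0.57805254 -0.01996755]
```

View pics/cs11.png

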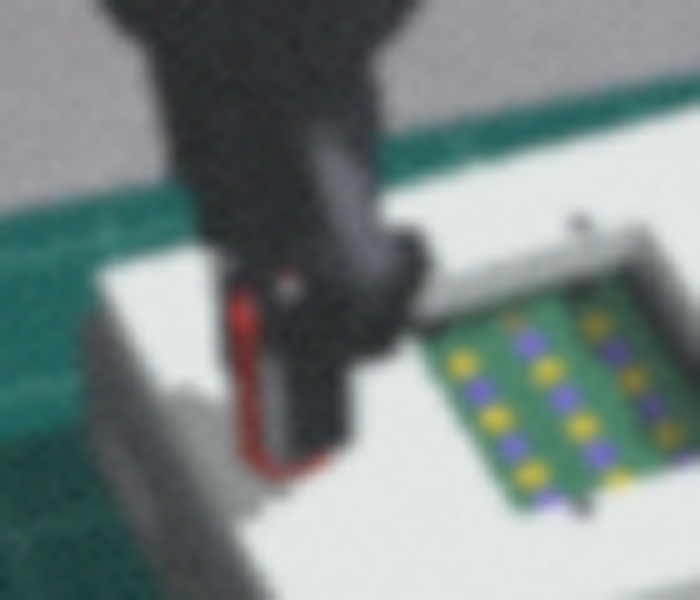

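The lid has visibly dropped: its corner went from crop row 243 to 270. I'll press on until the force exceeds the roughly 10 N needed.

```bash
python3 -m inch '[0,0,-0.01,0,0,0,1,0,0,-0.02,0,0,0,1,0,0,-0.03,0,0,0,1,0,0,-0.03,0,0,0,1,0,0,-0.03,0,0,0,1]'
python3 - <<'E'
from h import *
P=[];F=[]
for i in range(4): s=snap("scene");P.append(bot.observe()["tcp_pos"]);F.append(bot.observe()["contact_force"])
crop(s,270,190,340,250,10,"pics/cs12.png")
print(np.mean(P,0),np.mean(F,0),bot.observe()["moment"],bot.observe()["eef_rot"])
E
```

```text
time_s: 10.27
tcp_pos: [0.512, -0.022, 0.0718]
eef_rot: [0.002, 0.676, 0.737, 0.011]
contact_force: [-14.5, -0.8, 40.1]
gripper_width: 0.0224
[ 0.5120121  -0.02201968  0.07184686] [-14.24340277  -1.30049663  39.3959979 ] [-0.22801875  3.45336129  0.05907055] [0.00165786 0.67588584 0.73691711 0.01134719]
```

View pics/cs12.png

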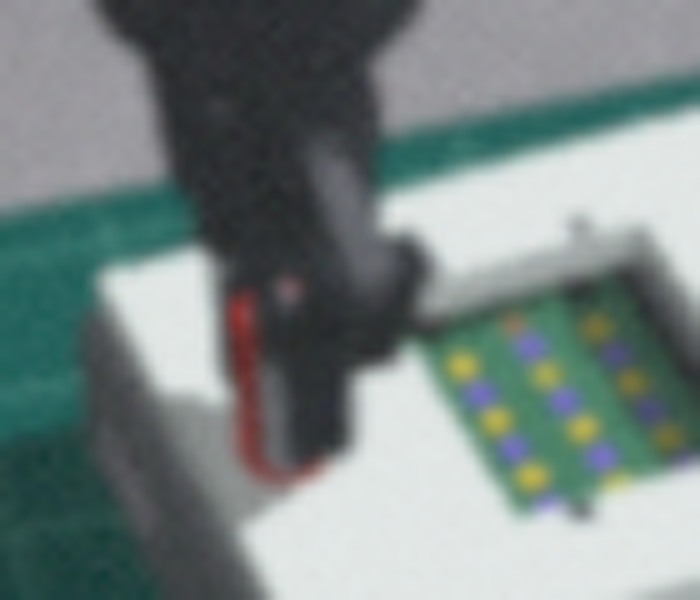

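Hard stop: 39 N at z = 0.0718, where the shut lid predicts about 0.072. I'll ease the push to a moderate value.

```bash
python3 -m inch '[0,0,-0.014,0,0,0,1,0,0,-0.014,0,0,0,1,0,0,-0.014,0,0,0,1,0,0,-0.014,0,0,0,1]'
python3 - <<'E'
from h import *
P=[];F=[]
for i in range(6): s=snap("scene");P.append(bot.observe()["tcp_pos"]);F.append(bot.observe()["contact_force"])
t=snap("top");crop(s,200,150,380,285,4,"pics/cs13.png");crop(t,250,100,430,215,4.4,"pics/ct13.png")
print(np.mean(P,0),np.array(F)[[0,-1]],bot.observe()["gripper_width"],bot.observe()["time_s"])
E
```

```text
time_s: 10.8
tcp_pos: [0.5119, -0.022, 0.072]
eef_rot: [-0.0, 0.676, 0.737, 0.012]
contact_force: [-10.4, -1.1, 26.3]
gripper_width: 0.0225
[ 0.5119638  -0.02202827  0.07203924] [[-10.13397863  -2.01013693  27.53501665]
 [ -9.93452237  -1.47770486  26.57444443]] 0.022519461554248422 11.15
```

View pics/cs13.png

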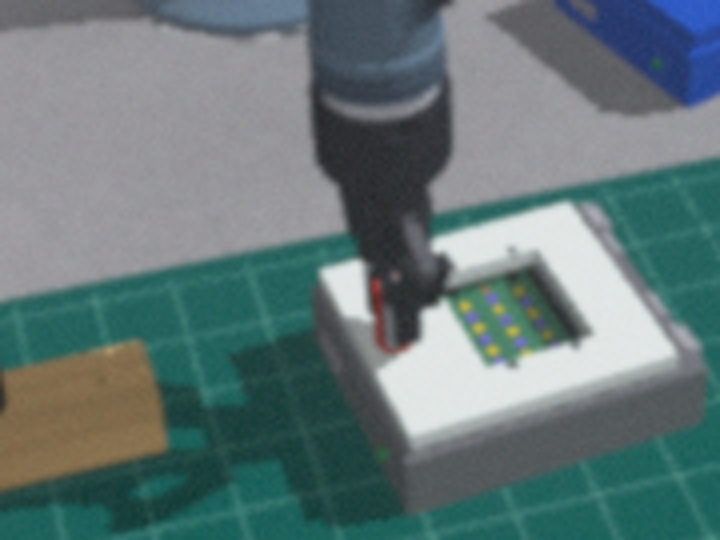

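View pics/ct13.png

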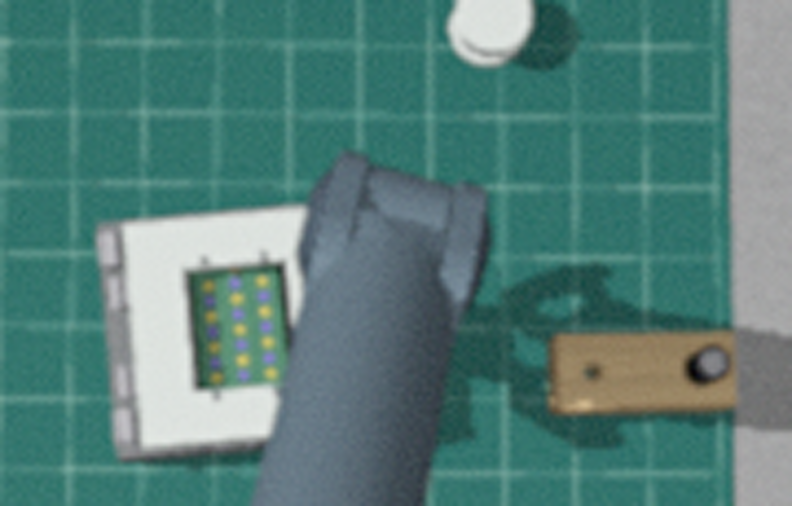

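The lid lies flush, the knob's red rim is seated on it at crop (397,348), the board is still in the nest, and the push is steady at about 27 N. The black pin stands in its hole. Handing in.

```bash
python3 -c "
from bench import bot
print(bot.close_job());o=bot.observe();print(o['time_s'],o['tcp_pos'],o['contact_force'])"
```

```text
the job is handed in; nothing more can be done
None
the job is handed in; nothing more can be done
```

The lid is shut with the red pin through it into the base. I handed the job in at about 11.2 s, still gripping the knob and pressing down.

**What I did**
- I swung the lid down from behind with the closed fingertips until it rested on the board.
- I took the red-knobbed pin from the block and lowered it through the lid's hole into the base hole. There was almost no resistance until the shoulder met the lid.
- I bore down to a hard stop at about 39 N, then eased the push to about 27 N.

**Last checks**
- **Depth:** the fingers stood at z = 0.072 m, which matches the height expected with the lid shut and the shoulder on it. The pin's nose should be about 24 mm below the mouth of the base hole.
- **Force:** the downward push was steady at about 27 N over the last six readings. There was also an unexplained sideways force of about 10 N along x.
- **Pictures:** the lid looked flush, the knob sat on it, the board was in the nest, and the black pin and spool were in place. My last close crops did not cover the screwdriver and cutters, but the arm stayed well above them.
- **Disagreements:** the two cameras differed by 3 to 5 mm, so I aligned the pin by its position relative to the hole. The gripper read 22.4 mm on the 24 mm knob. I could not read the lid angle or nest travel directly, so I inferred them from the hand height, force and pictures.

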